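# Set the belt tracking and hold the access panel shut

## Task

On the green drive housing, first turn the black round tracking knob bit by bit until the orange pointer stands level with the red mark, and leave it there. Then turn the wing of the quarter-turn fastener on the access panel until it lines up with the two red ticks, press the panel down until it is fully home, flush with the housing, and finish still holding it pressed there with the robot's hand. Do not shift the red mark or disturb the sanding block, the marker pen or the spring clamp.

Things in the scene. Friction and masses are not known exactly. Their poses are not given: they have to be found in the camera images.
- housing: green sheet-metal drive housing of a bench belt sander, fixed to the worktop, 170 mm (its x) by 240 mm (its y) by 60 mm high; origin at the centre of its underside on the worktop, z up; its deck is 60 mm above the origin. The access panel is on its +y half, the knob and the scale on its -y half
- panel: aluminium access panel 130 (x) x 110 (y) x 4 mm, at x 0, y +52 mm of the housing; origin: centre of its top face, axes as the housing's. Slides down 10 mm on springs (3 N risen, 6 N home; rises if let go): risen top 10 mm above the deck, home flush with it, on a hard stop. With the fastener out of line its cross-pin blocks it after 2 mm, on a plate below
- wing (a point): centre of the fastener's black wing, a bar 40 mm long (its x), 10 mm thick (its y), 26 mm high, from 5.5 to 31.5 mm above the panel's top, yellow line on top; under it a round steel head 33 mm across. At the panel's centre, turns about the vertical, friction 0.04 N m, stays where left. Aligned: its x along the panel's x (two red ticks), either way round, within 10 degrees
- knob_grip (a point): centre of the black round tracking knob, 33 mm across and 26 mm high (13 mm above and below this point); its underside is 70 mm above the housing's origin, on an aluminium boss; its centre is at x -30, y -68 mm in the housing's frame. It turns about the vertical, friction 0.03 N m, and stays where left
- knob (a joint): angle of the tracking knob, rad, from -2 to 2, positive anticlockwise seen from above; the pointer moves 12 mm per rad, towards the housing's +y for positive turns
- pointer_tip (a point): tip of the orange pointer, which slides along the housing's y on the white scale behind the knob, driven by the knob; not to be touched. At the start it stands 4 to 20 mm to the -y side of the mark
- mark_tip (a point): tip of the red mark, a small tab on the far (+x) side of the scale pointing at the pointer; aligned when both have the same y in the housing's frame; axes parallel to the housing's
- sanding_block: bystander: brown sanding block, 60 x 99 x 23 mm, lying loose near the housing; origin at the centre of its underside
- marker_1: bystander: red and white marker pen, 135 mm long, 17 mm thick, lying loose in front of the housing; origin at its underside
- spring_clamp_1: bystander: red spring clamp, 52 x 107 x 20 mm, lying loose behind the housing; origin at its underside

How it is judged:
On the way, in this order (a step that is already met when the one before it is completed fails the run):
1. the pointer stands level with the red mark, within 2 mm (y of pointer_tip in the frame of mark_tip between -0.002 and 0.002 m), for 0.3 s.
2. the fastener's wing is in line with the slot, within 10 degrees (angle between the x axis of wing and the x axis of panel, either way round below 0.175 rad), for 0.2 s.
At the end, for the whole second after the job is handed in: The pointer is within 2 mm of the red mark, the wing in line with the ticks (within 12 degrees), the panel home within 1.5 mm of flush, and the robot's hand is holding it down on the panel or its fastener with more than 3 N (all of step 1 and angle between the x axis of wing and the x axis of panel, either way round below 0.22 rad and z of panel in the frame of housing below 0.0615 m and contact force between any of the fingers, the arm and panel above 3 N); the arm keeps its last pose, push and grip.
It fails at once if the red mark is shifted by more than 3 mm (distance of mark_tip from where it was at the start of the episode above 0.003 m).
It fails at once if a bystander is moved by more than 20 mm (distance of any of sanding_block, marker_1, spring_clamp_1 from where it was at the start of the episode above 0.02 m).
It also fails if it takes over 58 s, if anything falls off the work surface, if the arm or the gripper's body presses on something with over 40 N, if the wrist force passes 120 N, or if a joint passes its speed limit or range.

## Robot

A 6-joint arm with a two-finger parallel gripper is mounted at the origin on a cart in front of the work surface, level with it; the furniture and walls round the work are solid. World frame = base frame: x ahead of the robot, y to its left, z up, the work surface at z = 0. Lengths are in m, angles in rad, forces in N, time in s.
With the tool pointing down it reaches from about 0.4 to 0.825 m from the base axis. Payload 7 kg.
Tool frame: the origin (TCP) lies between the finger pads; the fingertips stand 22 mm ahead of it and the grasp point (between the pads) lies 3 mm ahead of it (arm.tip_reach is the distance from the TCP to the fingertips, in m); z points along the fingers, y is the line along which they close (so a half turn about z gives the same grasp; the last joint's range is limited). The gripper opens to 88 mm and grips with 3 to 60 N. Pads are 19 mm wide; open, the fingers measure 130 mm over their backs; the gripper's body (78 mm by 193 mm) begins 47 mm behind the grasp point.
Start: joints at [1.489, 0.359, 0.012, 0, -1.224, -0.288], TCP at [0.244, 0.629, 0.249] pointing down, gripper open.
Joint ranges: [-3.07, 3.07], [-1.43, 2.12], [-1.02, 1.25], [-3.03, 1.67], [-3.05, -0], [-3.03, 3.03]. Speed limits (rad/s): [2.39, 2.39, 3.01, 3.14, 3.14, 3.14].

## Interface

Orientations are given as [roll, pitch, yaw] about the fixed x, y, z axes, in that order (R = Rz(yaw) Ry(pitch) Rx(roll)).
In Python, from station import arm, viewer gives the robot as it stands. The module is installed in compiled form; this text tells all that it offers.
- The arm moves only by the tool apply_moves, never from a script. Its argument "commands" is a list that holds one entry, the list of rows, each a list of 5 numbers: the closure, from -1 (fully open) to 1 (shut), then the shift along the world's x, y, z as a fraction of full scale, then the turn about the world's z as a fraction of full scale. In form: [[[fingers, tx, ty, tz, yaw], ...]]. A call has 1 to 12 rows; each row shifts and turns the commanded pose from where the row before left it; what a row does not reach is not made up. Full scale, the value 1, is 20 cm for a shift and pi rad for a turn. A row lasts 1/10 s, in which the tool goes at most 50 mm and 8.59 degrees, less where a joint would pass 70% of its speed; a pose out of reach is approached as far as the arm can. A call with a number of a shift or a turn outside -1 to 1 is refused whole. A call with a gripper value outside its range is refused whole. The fingers move at their own pace and stop on an object; "force" is the grip in N (left out, the last holds). Time passes only in rows, so rows that do not move let the fingers close. It gives the time, the measured TCP pose, the force, the opening and the grip force at its end, in the units of the state.
- arm.get_state(): the state, without advancing time (a new reading comes with each control period).
- viewer.grab_frame(name): name is "scene" or "side" or "wrist"; returns a dict with "image" (480x640x3 uint8, blue, green, red), "mtx" (3x3 intrinsics, pixels), "rvec" (rotation vector, rad) and "tvec" (3), from world to camera coordinates, as OpenCV has them. Camera axes: x right, y down, z forward; pixel columns grow to the right and rows downward; lengths in m; the calibration is good to about 2 mm. A picture is of the moment at which its call begins. There is no depth.
- arm.job_done(): hands the job in; it is judged then, once.
The state is a dict: "t": time; "q": joint angles; "qd": joint speeds; "joint_efforts": joint torques, N m; "eef_pos": TCP position; "ee_rot": TCP orientation; "force": force on the tool from outside, world axes, zero at the start; "moment": the same for the moment, N m; "width": finger opening in m; "gripper_force": force on a finger pad.
Only numpy, scipy, OpenCV 4.12 (cv2) and the standard library are available. Lean on these libraries where they do the work, as an engineer would, in place of code of your own. Each camera call takes 0.05 s, during which the arm holds its last target. There are 200 camera calls.

## Working session

There is one attempt and no reset: what is moved stays moved. The work goes in short steps, Python scripts to look and compute and a tool call to move; the robot and the scene stay as the last step left them, time stands still between calls to the robot, and variables do not carry over. Pictures are saved under pics/ and viewed, at most 10 in all, crops included, and the job is handed in when it is done.

Besides the shell and the picture viewer there is one more tool, called after "Emit:" in YAML: its name, and indented under it one key for each argument. apply_moves: Moves the arm, as the interface text tells. Shift numbers are shares of 20 cm and turn numbers shares of pi rad, none past 1 either way. Its arguments: {"type":"object","properties":{"commands":{"type":"array","items":{"type":"array","items":{"type":"array","items":{"type":"number"}}}},"force":{"type":"number"}},"required":["commands"]}

```bash
mkdir -p pics
cat > h.py <<'E'
import numpy as np,cv2
from station import arm,viewer
def grab(n,f=None):
    d=viewer.grab_frame(n)
    if f: cv2.imwrite('pics/'+f,d['image'])
    return d
def ray(d,uv):
    R=cv2.Rodrigues(np.array(d['rvec'],float))[0];t=np.array(d['tvec'],float).reshape(3)
    p=cv2.undistortPoints(np.array([[uv]],float),np.array(d['mtx']),None)[0,0]
    return -R.T@t, R.T@np.array([p[0],p[1],1])
def plane(d,uv,z):
    c,r=ray(d,uv); return c+r*(z-c[2])/r[2]
def proj(d,P):
    return cv2.projectPoints(np.array(P,float).reshape(-1,3),np.array(d['rvec'],float),np.array(d['tvec'],float),np.array(d['mtx']),None)[0].reshape(-1,2)
E
python3 - <<'E'
from h import *
a=grab('scene','s1.png');b=grab('side','d1.png');c=grab('wrist','w1.png')
s=arm.get_state();print(s['eef_pos'],s['ee_rot'],s['width'])
for d in(a,b,c):print(ray(d,(320,240)))
E
```

```text
[0.24385313 0.62904666 0.24783029] [ 3.14032567e+00 -1.21264347e-04 -3.69842002e-01] 0.08723072905343676
(array([ 0.21222909, -0.4825586 ,  0.65939799]), array([ 0.3836407 ,  0.62927624, -0.67611362]))
(array([0.30585184, 0.65681567, 0.62750555]), array([ 0.2647782 , -0.72768215, -0.63284506]))
(array([0.30725227, 0.60422075, 0.38514251]), array([-0.24059799,  0.0882121 , -0.96661582]))
```

View pics/s1.png

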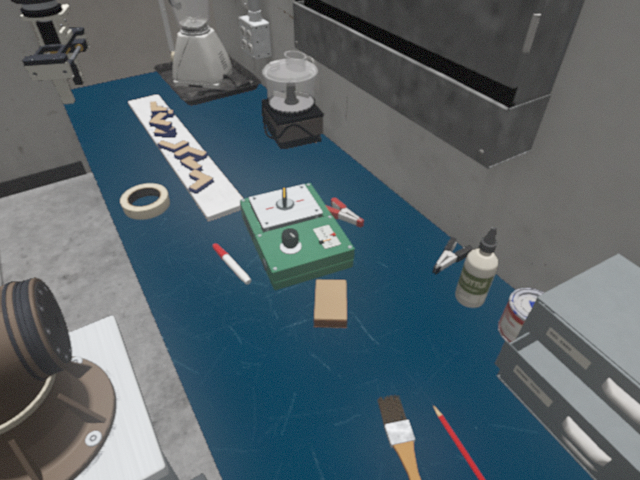

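View pics/w1.png

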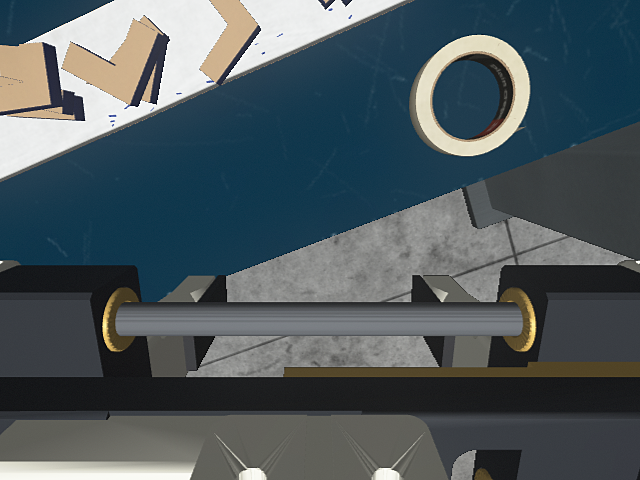

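The scene picture shows the housing at about (297,235), the knob at (290,238), the wing at (284,196) and the scale at (327,237). The pen is at (231,262), the block at (331,303) and the clamp at (346,211). The wrist view doesn't show the housing.

Run:
```python
from h import *
a=cv2.imread('pics/s1.png');b=cv2.imread('pics/d1.png')
hb=cv2.cvtColor(b,cv2.COLOR_BGR2HSV)
m=cv2.inRange(hb,(50,80,30),(85,255,255));ys,xs=np.nonzero(m);print(xs.min(),xs.max(),ys.min(),ys.max())
ca=cv2.resize(a[175:295,205:375],None,fx=4.7,fy=4.7,interpolation=cv2.INTER_CUBIC)[:300*2]
cv2.imwrite('pics/sc.png',ca[:600,:800])
```

```text
15 497 0 473
```

View pics/sc.png

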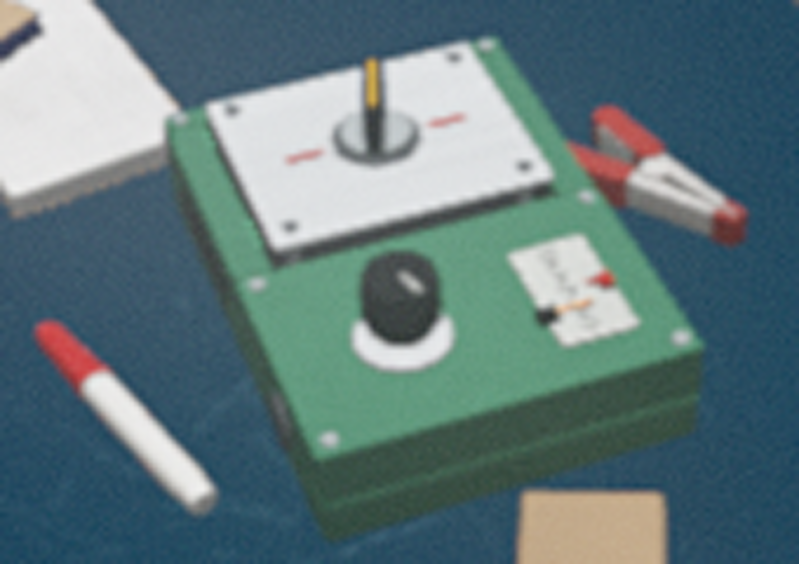

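View pics/d1.png

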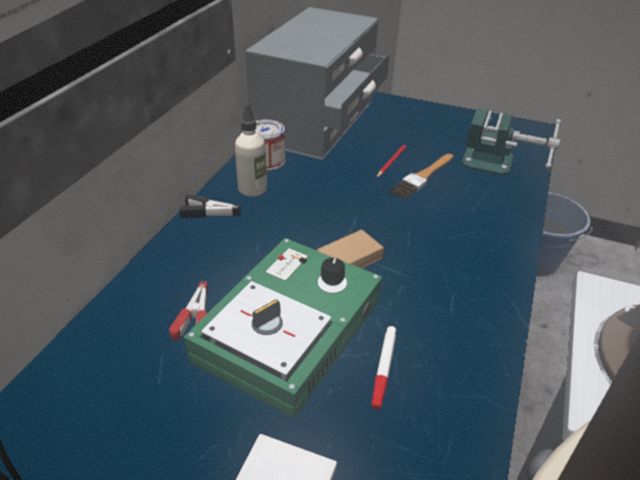

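The scene crop shows the deck corners at crop pixels (168,118), (497,38), (703,345) and (318,460). The yellow wing line runs (372,60)-(372,107), the knob top is near (400,272), the pointer tip is near (588,303) and the mark tip near (590,278). The side view agrees: wing (266,312), knob (333,265).

Run:
```python
from h import *
a=grab('scene');b=grab('side')
f=lambda p:(p[0]/4.7+205-.4,p[1]/4.7+175-.4)
P=[plane(a,f(p),.06) for p in[(168,118),(497,38),(703,345),(318,460)]]
Q=[plane(b,p,.06) for p in[(287,239),(382,283),(292,392),(189,348)]]
print(np.round(P,3),np.round(Q,3),sep='\n')
for X in(P,[Q[3],Q[2],Q[1],Q[0]]): pass
M=np.array([[-.085,.12],[.085,.12],[.085,-.12],[-.085,-.12]])
for X in(P,[Q[2],Q[3],Q[0],Q[1]]):
    X=np.array(X)[:,:2];c=X.mean(0);H=(M.T@(X-c));th=np.arctan2(H[0,1]-H[1,0],H[0,0]+H[1,1])
    R=np.array([[np.cos(th),-np.sin(th)],[np.sin(th),np.cos(th)]])
    print('centre',c,'yaw',th,'res',np.round(X-c-M@R.T,4).tolist())
    print('knob',c+R@[-.03,-.068],'wing',c+R@[0,.052])
w=[plane(a,f(p),.1015) for p in[(372,60),(372,107)]];print('wing',np.round(w,3),np.arctan2(*(w[1]-w[0])[1::-1]))
w=[plane(b,p,.1015) for p in[(255,313),(279,301)]];print('wing',np.round(w,3),np.arctan2(*(w[1]-w[0])[1::-1]))
```

```text
[[0.471 0.281 0.06 ]
 [0.636 0.255 0.06 ]
 [0.597 0.02  0.06 ]
 [0.43  0.046 0.06 ]]
[[0.592 0.022 0.06 ]
 [0.426 0.06  0.06 ]
 [0.471 0.281 0.06 ]
 [0.618 0.27  0.06 ]]
centre [0.53368053 0.15044983] yaw -0.16255718425486307 res [[0.0017, -0.0019], [-0.0009, -0.0001], [-0.0008, 0.0021], [0.0, -0.0]]
knob [0.49307076 0.08820156] wing [0.54209633 0.20176429]
centre [0.52678332 0.1582364 ] yaw -0.15349840827175512 res [[0.0103, -0.0089], [-0.0113, 0.0058], [-0.0008, -0.0046], [0.0018, 0.0077]]
knob [0.4867391  0.09562282] wing [0.53473392 0.20962499]
wing [[0.55  0.219 0.102]
 [0.533 0.188 0.102]] -2.0611173328451695
wing [[0.549 0.218 0.102]
 [0.53  0.187 0.102]] -2.125077660903078
```

Emit:
apply_moves:
  commands:
    - [[-1, 0.1, -0.22, 0, 0.0056], [-1, 0.1, -0.22, 0, 0.0056], [-1, 0.1, -0.22, 0, 0.0056], [-1, 0.1, -0.22, 0, 0.0056], [-1, 0.1, -0.22, 0, 0.0056], [-1, 0.1, -0.22, 0, 0.0056], [-1, 0.1, -0.22, 0, 0.0056], [-1, 0.1, -0.22, 0, 0.0056], [-1, 0.1, -0.22, 0, 0.0056], [-1, 0.1, -0.22, 0, 0.0056], [-1, 0.1, -0.22, 0, 0.0056], [-1, 0.04, -0.06, 0, 0.0056]]

```text
t: 1.45
eef_pos: [0.4726, 0.1299, 0.2487]
ee_rot: [3.141, -0.0, -0.161]
force: [0.5, 0.5, -0.0]
width: 0.0878
gripper_force: 0.0
```

Run:
```python
from h import *
c=grab('wrist','w2.png');s=arm.get_state();print(s['eef_pos'],s['ee_rot'],s['q'],s['force'])
Rz=lambda t:np.array([[np.cos(t),-np.sin(t)],[np.sin(t),np.cos(t)]])
for n,p,z in[('knob',(-.03,-.068),.096),('wing',(0,.052),.1015)]:
    print(n,proj(c,[*(np.array([.534,.1505])+Rz(-.1626)@p),z]))
```

```text
[0.47314273 0.12999251 0.24861918] [ 3.14115759e+00 -1.90563777e-04 -1.59969669e-01] [ 6.70067594e-01  5.15785667e-02 -3.82606260e-01  4.78600377e-04
 -1.13680400e+00  7.40557731e-01] [ 1.22031454 -0.4333743  -0.33516649]
knob [[364.77814801 197.14035638]]
wing [[212.80475168 159.4754033 ]]
```

View pics/w2.png

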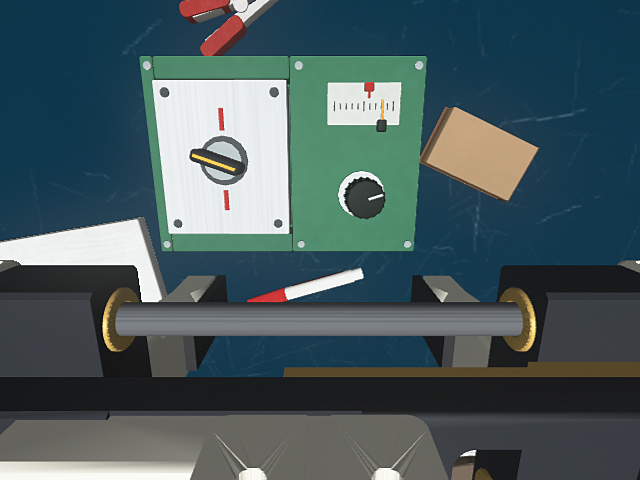

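The wrist view shows the knob top at (364,198), with its index line pointing right. The wing is at (217,161), the ticks are at (221,118) and (227,200), the orange pointer is at x≈382 and the red mark tip is at (369,97). Predicted positions match within about 4 px.

```bash
cat >> h.py <<'E'
def meas(d,yaw,box=(300,60,430,140),wing=True):
    hsv=cv2.cvtColor(d['image'],cv2.COLOR_BGR2HSV);x0,y0,x1,y1=box
    roi=hsv[y0:y1,x0:x1]
    red=cv2.inRange(roi,(0,150,90),(5,255,255))|cv2.inRange(roi,(174,150,90),(180,255,255))
    org=cv2.inRange(roi,(9,120,150),(24,255,255))
    ax=np.array([-np.sin(yaw),np.cos(yaw)]);ex=np.array([np.cos(yaw),np.sin(yaw)])
    out={}
    for n,m in(('mark',red),('pointer',org)):
        ys,xs=np.nonzero(m)
        P=np.array([plane(d,(x+x0,y+y0),.062)[:2] for x,y in zip(xs,ys)])
        out[n]=(len(xs),np.round(np.median(P@ax),4),np.round([(P@ax).min(),(P@ax).max(),(P@ex).min(),(P@ex).max()],4))
    return out
E
python3 - <<'E'
from h import *
c=grab('wrist');print(meas(c,-.1626))
h=cv2.cvtColor(c['image'],cv2.COLOR_BGR2HSV)
def pt(m,z,x0,y0,x1,y1):
    k=np.zeros_like(m);k[y0:y1,x0:x1]=m[y0:y1,x0:x1]
    cs=max(cv2.findContours(k,0,2)[0],key=cv2.contourArea)
    r=cv2.minAreaRect(cs);box=cv2.boxPoints(r);return plane(c,r[0],z)[:2],np.array([plane(c,p,z)[:2] for p in box]),r
y=cv2.inRange(h,(18,100,120),(35,255,255))
o=pt(y,.1015,180,130,260,190);e=o[1];E=sorted([(e[1]-e[0]),(e[2]-e[1])],key=np.linalg.norm)[1]
print('wing',o[0],np.arctan2(E[1],E[0]),o[2])
b=cv2.inRange(h,(0,0,0),(180,255,75));o=pt(b,.096,338,170,390,222);print('knob',o[0],o[2])
# green deck
g=cv2.inRange(h,(55,60,40),(90,255,255));g[:, :120]=0;g[252:]=0
cs=max(cv2.findContours(g,0,2)[0],key=cv2.contourArea);ap=cv2.approxPolyDP(cv2.convexHull(cs),8,True)[:,0];print(ap.tolist())
print([np.round(plane(c,p,.06)[:2],4).tolist() for p in ap.astype(float)])
r=cv2.inRange(h,(0,150,90),(5,255,255))|cv2.inRange(h,(174,150,90),(180,255,255))
p1=pt(r,.07,205,100,235,135)[0];p2=pt(r,.07,205,185,240,215)[0];print('ticks',p1,p2,(p1+p2)/2,np.arctan2(*(p1-p2)[::-1]))
E
```

```text
{'mark': (94, np.float64(0.1622), array([0.1583, 0.1659, 0.5529, 0.5647])), 'pointer': (42, np.float64(0.1504), array([0.1495, 0.1513, 0.5352, 0.5513]))}
wing [0.540547   0.20209225] -2.0715143451940876 ((213.2877197265625, 162.6015625), (45.208065032958984, 3.4946112632751465), 19.440034866333008)
knob [0.49289264 0.08893187] ((364.24139404296875, 198.6034698486328), (41.09891891479492, 40.04846954345703), 23.198591232299805)
[[426, 57], [412, 251], [162, 251], [140, 57]]
[[0.5962, 0.0194], [0.4301, 0.0467], [0.4681, 0.2817], [0.6342, 0.2543]]
ticks [0.57411566 0.19651231] [0.50653632 0.20741398] [0.54032599 0.20196314] -0.15993881017280792
```

Emit:
apply_moves:
  commands:
    - [[-1, 0.025, -0.052, -0.1225, -0.04], [-1, 0.025, -0.052, -0.1225, -0.04], [-1, 0.025, -0.052, -0.1225, -0.04], [-1, 0.025, -0.052, -0.1225, -0.04], [-1, 0, 0, 0, 0], [-1, 0, 0, -0.091, 0], [-1, 0, 0, -0.091, 0], [-1, 0, 0, -0.091, 0], [-1, 0, 0, 0, 0]]

```text
t: 2.45
eef_pos: [0.491, 0.0922, 0.095]
ee_rot: [3.139, 0.001, -0.658]
force: [-0.4, -0.2, -0.7]
width: 0.0876
gripper_force: 0.0
```

Emit:
apply_moves:
  commands:
    - [[-1, 0.01, -0.018, 0.004, 0], [-1, 0, 0, 0, 0], [1, 0, 0, 0, 0], [1, 0, 0, 0, 0], [1, 0, 0, 0, 0], [1, 0, 0, 0, 0], [1, 0, 0, 0, 0], [1, 0, 0, 0, 0], [1, 0, 0, 0, 0], [1, 0, 0, 0, 0]]
  force: 15

```text
t: 3.45
eef_pos: [0.4932, 0.0873, 0.0966]
ee_rot: [3.139, 0.0, -0.661]
force: [-0.8, -2.3, 1.2]
width: 0.0313
gripper_force: 15.0
```

Emit:
apply_moves:
  commands:
    - [[1, 0, 0, 0, 0.034], [1, 0, 0, 0, 0.034], [1, 0, 0, 0, 0.034], [1, 0, 0, 0, 0.034], [1, 0, 0, 0, 0.034], [1, 0, 0, 0, 0.034], [1, 0, 0, 0, 0.034], [1, 0, 0, 0, 0.034], [1, 0, 0, 0, 0], [1, 0, 0, 0, 0]]

```text
t: 4.45
eef_pos: [0.4935, 0.0882, 0.0966]
ee_rot: [-3.141, 0.001, 0.19]
force: [-4.7, 2.7, 1.7]
width: 0.0318
gripper_force: 15.0
```

Run:
```python
from h import *
c=grab('wrist','w3.png')
for n,x in(('mark',.562),('ptr',.545)):
    ex=np.array([np.cos(.1626),-np.sin(.1626)]);ay=np.array([np.sin(.1626),np.cos(.1626)])
    print(n,proj(c,[*(ex*x+ay*.161),.062]))
```

```text
mark [[398.40869297 113.99909055]]
ptr [[383.90419736 150.09213537]]
```

View pics/w3.png

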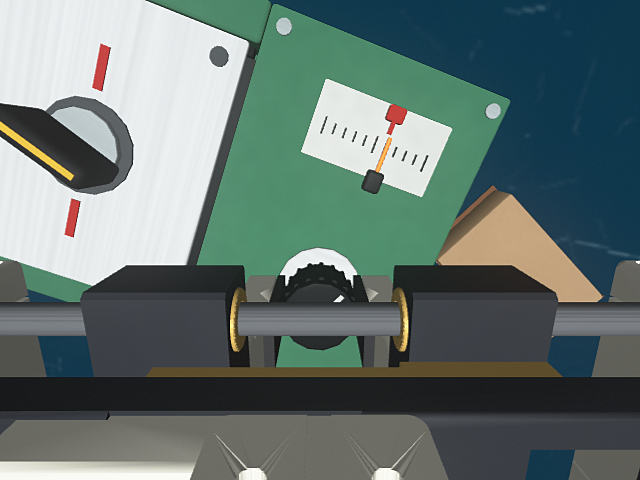

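The picture shows the knob held, the mark tip at about (391,133) and the pointer tip at about (389,139), nearly level.

Run:
```python
from h import *
c=grab('wrist')
print(meas(c,-.1626,(340,90,430,190)))
```

```text
{'mark': (337, np.float64(0.1619), array([0.1579, 0.166 , 0.5526, 0.5652])), 'pointer': (145, np.float64(0.1605), array([0.1595, 0.1614, 0.5347, 0.5512]))}
```

Emit:
apply_moves:
  commands:
    - [[1, 0, 0, 0, 0.018], [1, 0, 0, 0, 0.018], [1, 0, 0, 0, 0], [1, 0, 0, 0, 0], [1, 0, 0, 0, 0], [1, 0, 0, 0, 0]]

```text
t: 5.15
eef_pos: [0.4935, 0.0883, 0.0966]
ee_rot: [-3.141, 0.001, 0.304]
force: [-4.8, 5.1, 2.7]
width: 0.0317
gripper_force: 15.0
```

Run:
```python
from h import *
c=grab('wrist')
print(meas(c,-.1626,(340,80,440,200)),arm.get_state()['ee_rot'])
```

```text
{'mark': (332, np.float64(0.1616), array([0.1577, 0.1658, 0.5527, 0.5653])), 'pointer': (142, np.float64(0.1617), array([0.1608, 0.1626, 0.5348, 0.5513]))} [-3.14115500e+00  6.31438335e-04  3.03672565e-01]
```

Emit:
apply_moves:
  commands:
    - [[-1, 0, 0, 0, 0], [-1, 0, 0, 0, 0], [-1, 0, 0, 0, 0], [-1, 0, 0, 0, 0], [-1, 0, 0, 0.15, 0], [-1, 0, 0, 0.15, 0], [-1, 0, 0, 0.15, 0], [-1, 0, 0, 0.15, 0], [-1, 0, 0, 0, 0]]

```text
t: 6.1
eef_pos: [0.4962, 0.0889, 0.2211]
ee_rot: [-3.141, -0.007, 0.307]
force: [0.9, -0.5, -0.1]
width: 0.0872
gripper_force: 0.0
```

Run:
```python
from h import *
c=grab('wrist','w4.png')
print(meas(c,-.1626,(330,60,450,200)),arm.get_state()['eef_pos'])
```

```text
{'mark': (98, np.float64(0.1621), array([0.1585, 0.1661, 0.5527, 0.5648])), 'pointer': (46, np.float64(0.1621), array([0.0949, 0.163 , 0.5348, 0.5506]))} [0.49508461 0.08859912 0.21888509]
```

Emit:
apply_moves:
  commands:
    - [[-1, 0.038, 0.0945, 0, 0.0407], [-1, 0.038, 0.0945, 0, 0.0407], [-1, 0.038, 0.0945, 0, 0.0407], [-1, 0.038, 0.0945, 0, 0.0407], [-1, 0.038, 0.0945, 0, 0.0407], [-1, 0.038, 0.0945, 0, 0.0407], [-1, 0, 0, 0, 0], [-1, 0, 0, -0.16, 0], [-1, 0, 0, -0.16, 0], [-1, 0, 0, -0.16, 0], [-1, 0, 0, 0, 0]]

```text
t: 7.25
eef_pos: [0.5365, 0.1992, 0.116]
ee_rot: [-3.137, 0.008, 1.071]
force: [-0.4, -0.1, 0.1]
width: 0.0873
gripper_force: 0.0
```

Run:
```python
from h import *
c=grab('wrist','w5.png');s=arm.get_state();print(s['eef_pos'],s['ee_rot'])
```

```text
[0.53809104 0.20005829 0.11869725] [-3.13945599  0.00507819  1.07173656]
```

View pics/w5.png

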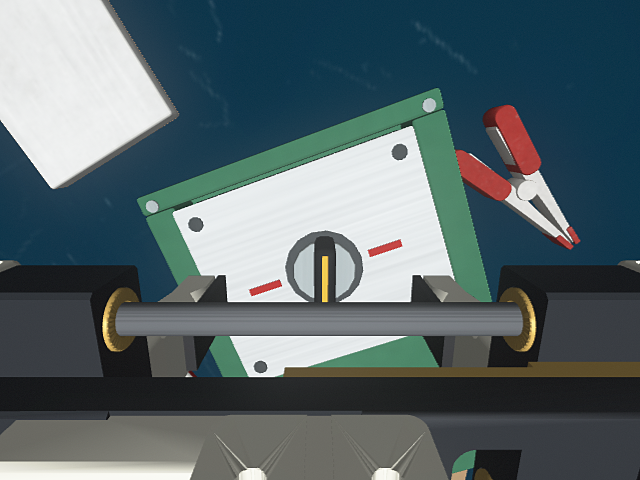

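The wing stands upright in the picture at x≈324, midway between the fingers (225 and 413), so it is lined up for the grasp.

Emit:
apply_moves:
  commands:
    - [[-1, 0.011, 0.01, -0.044, 0], [-1, 0, 0, -0.044, 0], [-1, 0, 0, 0, 0], [1, 0, 0, 0, 0], [1, 0, 0, 0, 0], [1, 0, 0, 0, 0], [1, 0, 0, 0, 0], [1, 0, 0, 0, 0], [1, 0, 0, 0, 0], [1, 0, 0, 0, 0], [1, 0, 0, 0, 0], [1, 0, 0, 0, 0]]
  force: 20

```text
t: 8.5
eef_pos: [0.5418, 0.2036, 0.1031]
ee_rot: [-3.142, -0.0, 1.073]
force: [0.0, -0.0, -0.1]
width: 0.0213
gripper_force: 0.0
```

Emit:
apply_moves:
  commands:
    - [[1, 0, 0, 0, 0], [1, 0, 0, 0, 0], [1, 0, 0, 0, 0], [1, 0, 0, 0, 0]]

```text
t: 8.9
eef_pos: [0.5418, 0.2035, 0.1032]
ee_rot: [3.141, -0.0, 1.073]
force: [1.3, -0.1, -0.7]
width: 0.0098
gripper_force: 20.0
```

Emit:
apply_moves:
  commands:
    - [[1, 0, 0, 0, -0.0327], [1, 0, 0, 0, -0.0327], [1, 0, 0, 0, -0.0327], [1, 0, 0, 0, -0.0327], [1, 0, 0, 0, -0.0327], [1, 0, 0, 0, -0.0327], [1, 0, 0, 0, -0.0327], [1, 0, 0, 0, -0.0327], [1, 0, 0, 0, -0.0327], [1, 0, 0, 0, -0.0327], [1, 0, 0, 0, -0.0327], [1, 0, 0, 0, -0.0327]]

```text
t: 10.1
eef_pos: [0.5427, 0.2017, 0.1032]
ee_rot: [3.139, -0.001, -0.163]
force: [8.7, -10.8, -3.5]
width: 0.0103
gripper_force: 20.0
```

Emit:
apply_moves:
  commands:
    - [[1, 0, 0, 0, 0], [1, 0, 0, 0, 0], [1, 0, 0, 0, 0], [1, 0, 0, 0, 0]]

```text
t: 10.5
eef_pos: [0.5427, 0.2017, 0.1032]
ee_rot: [3.139, -0.001, -0.16]
force: [7.9, -9.6, -1.8]
width: 0.0096
gripper_force: 20.0
```

Run:
```python
from h import *
c=grab('wrist','w6.png');s=arm.get_state();print(s['eef_pos'],s['ee_rot'])
```

```text
[0.54264959 0.20170924 0.10315623] [ 3.13925321e+00 -9.88949630e-04 -1.59425535e-01]
```

View pics/w6.png

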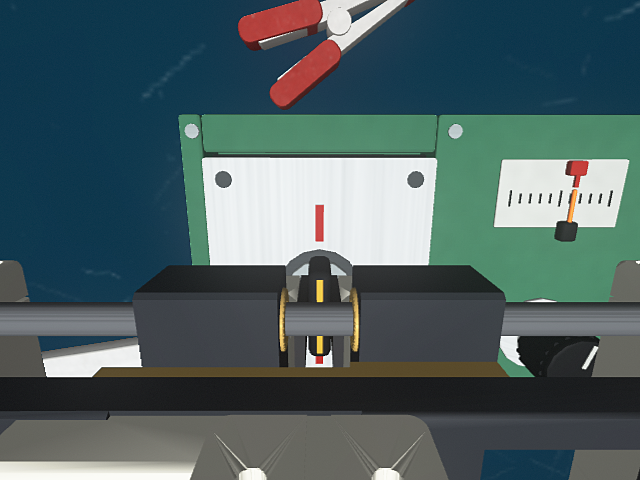

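The yellow wing line at x≈320 lies along both red ticks (the upper at (320,222)). The pointer is still level with the mark, at about (574,185). Next I'll press down.

Emit:
apply_moves:
  commands:
    - [[1, 0.005, -0.005, -0.01, 0], [1, 0, 0, -0.01, 0], [1, 0, 0, -0.01, 0], [1, 0, 0, -0.01, 0], [1, 0, 0, -0.01, 0], [1, 0, 0, 0, 0], [1, 0, 0, 0, 0]]
  force: 30

```text
t: 11.25
eef_pos: [0.5428, 0.2016, 0.0935]
ee_rot: [3.14, -0.0, -0.159]
force: [0.0, -6.7, 5.7]
width: 0.0097
gripper_force: 30.0
```

Emit:
apply_moves:
  commands:
    - [[1, 0, -0.003, -0.004, 0], [1, 0, 0, -0.003, 0], [1, 0, 0, 0, 0], [1, 0, 0, 0, 0], [1, 0, 0, 0, 0]]

```text
t: 11.75
eef_pos: [0.5429, 0.2015, 0.093]
ee_rot: [3.141, -0.001, -0.159]
force: [-2.8, -5.4, 11.9]
width: 0.0093
gripper_force: 30.0
```

Emit:
apply_moves:
  commands:
    - [[1, 0, 0, -0.003, 0], [1, 0, 0, 0, 0], [1, 0, 0, 0, 0], [1, 0, 0, 0, 0]]

```text
t: 12.15
eef_pos: [0.5429, 0.2016, 0.093]
ee_rot: [3.141, -0.001, -0.159]
force: [-4.8, -5.6, 16.1]
width: 0.0099
gripper_force: 30.0
```

Run:
```python
from h import *
c=grab('wrist','w7.png');s=arm.get_state();print(s['eef_pos'],s['ee_rot'],s['force'])
print(meas(c,-.1626,(520,130,620,270)))
d=grab('side');e=grab('scene')
i=cv2.resize(d['image'][240:400,180:390],None,fx=3.7,fy=3.7,interpolation=2);cv2.imwrite('pics/d7.png',i[:600,:800])
```

```text
[0.54293559 0.20155866 0.09297713] [ 3.14121866e+00 -9.66729347e-04 -1.58568551e-01] [-4.26075305 -5.24781081 16.99172513]
{'mark': (321, np.float64(0.1584), array([0.1545, 0.1633, 0.5513, 0.5638])), 'pointer': (166, np.float64(0.1584), array([0.1573, 0.1596, 0.5335, 0.5499]))}
```

View pics/w7.png

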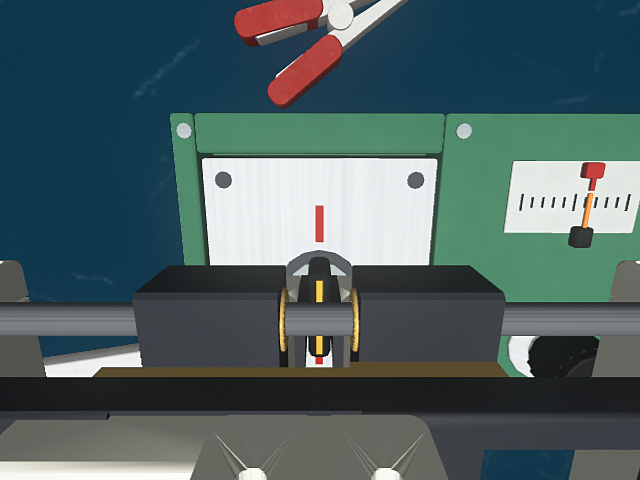

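View pics/d7.png

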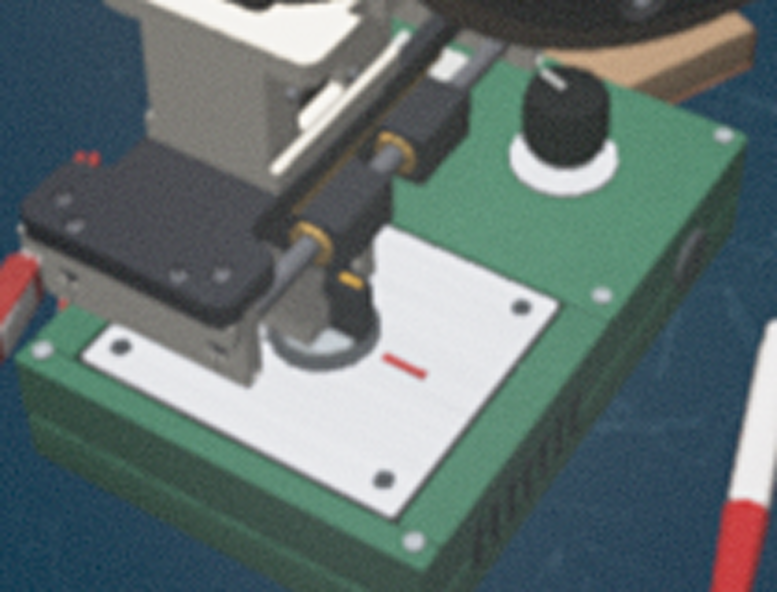

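The panel is flush on its hard stop, with no more travel and the force up to 17 N. The wing is in line with the ticks at x≈320, and the pointer is level with the mark at about (592,190).

```bash
python3 -c "
from station import arm
print(arm.job_done())"
```

```text
the job is handed in; nothing more can be done
None
```

I've handed the job in: the pointer is level with the red mark, the wing lines up with the ticks, and the gripper is holding the panel flush at about 17 N; the judge returned no verdict.

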